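# Bring a cart wheel's valve to twelve o'clock

## Task

The cart wheel in the blue stand is to be pumped up next: turn it, either way round, until the red-capped valve is at the very top of the leaning wheel (twelve o'clock), with the wheel at rest and your fingers clear of it. Turn it by gently pushing on its spokes with a fingertip, in two or more strokes, drawing your finger out of the wheel between strokes; do not grip anything, do not push on the tyre or the valve, and leave the other things on the bench where they are.

Things in the scene. Friction and masses are not known exactly. Their poses are not given: they have to be found in the camera images.
- wheel_stand: Blue steel stand fixed to the bench, base plate x -90 to +110, y +-195, 12 mm thick; origin on the bench under the hub, z up. The wheel leans back, its plane 35 degrees from level. In the stand's axes its open face looks along (-0.574, 0, 0.819); twelve o'clock (up the face) is (0.819, 0, 0.574). Hub centre at (0, 0, 150) mm. Behind the wheel only a 24 mm column, 22 mm clear of its middle plane.
- bar (a point): Middle of the fixed steel retaining bar that crosses the whole face level through the hub, along the stand's y, y -183 to +183 mm; 18 mm wide, 8 mm thick, centre 32 mm out from the wheel's middle plane (outer side 36 mm, a dark nut at the hub to 44 mm out). It divides the face into an open upper and an open lower half. It stands on posts at y = +-178 mm.
- hub (a point): Centre of the wheel: on the axle, in the wheel's middle plane, 150 mm above the bench; axes turn with the wheel (z = face normal, x = from hub to the valve).
- spokes: White rim (inner radius 103 mm) and five spokes turning with the wheel. Origin at hub centre, z = face normal, x towards the valve. Spokes at 36, 108, 180, 252, 324 degrees from x (x to y), the valve midway between two; each 14 mm wide, from 10 mm behind to 12 mm before the middle plane. Gaps open right through. Hub: dark, radius 22 mm, 20 mm to each side.
- tyre: Black tyre on the rim, 300 mm outside diameter, 40 mm section (20 mm to each side of the middle plane, radius 110 to 150 mm). Same origin and axes as the spokes. Not to be pushed on.
- valve: Valve stem, black with a red cap 11 mm in diameter, 20 mm long, standing inward from the rim in the middle plane: along x from radius 104 to 84 mm. Its body origin is the hub centre, same axes as the spokes. Not to be pushed on.
- valve_tip (a point): Inner end of the red valve cap, 84 mm from the hub centre.
- wheel (a joint): Wheel angle, rad: 0 (or 6.283) with the valve at twelve o'clock, 3.14 at the bottom, growing anticlockwise for someone facing the face (valve from the top towards the stand's +y). Starts between 2.45 and 3.83. No end stops. Stiff axle: about 0.3 N m (5 N on a spoke at 60 mm radius); stays where it is left, without coasting.
- drill: Bystander: green and black cordless drill lying on its side, about 280 x 210 mm, 62 mm high, origin under its motor body.
- spanner: Bystander: steel spanner 170 mm long, origin under its centre.
- oil: Bystander: blue oil bottle, 48 mm diameter, 130 mm high, origin under its centre.
- patch_jar: Bystander: small jar with steel lid, 56 mm diameter, 55 mm high, origin under its centre, standing in front of the stand.
- tyre_lever: Bystander: orange tyre lever 120 x 18 x 8 mm, lying in front of the stand, origin under its centre.
- mug: Bystander: blue mug, 80 mm diameter, 90 mm high, origin under its centre.

How it is judged:
By the outcome, as a careful person would: the job done as asked, in the order asked, and still so for the second after the job is handed in, with the robot touching nothing.
It also fails if it takes over 58 s, if anything falls off the work surface, if the arm or the gripper's body presses on something with over 40 N, if the wrist force passes 120 N, or if a joint passes its speed limit or range.

## Robot

A 6-joint arm with a two-finger parallel gripper is mounted at the origin on the work surface. World frame = base frame: x ahead of the robot, y to its left, z up, the work surface at z = 0. Lengths are in m, angles in rad, forces in N, time in s.
With the tool pointing down it reaches from about 0.25 to 0.775 m from the base axis. Payload 4 kg.
Tool frame: the origin (TCP) lies midway between the tips of the shut fingers; the grasp point (between the pads) lies 19 mm behind it; z points along the fingers, y is the line along which they close (so a half turn about z gives the same grasp; the last joint's range is limited). The gripper opens to 94 mm and grips with 3 to 60 N. Pads are 16 mm wide; open, the fingers measure 119 mm over their backs; the gripper's body (75 mm by 177 mm) begins 78 mm behind the grasp point.
Start: joints at [1.035, 0.087, 1.371, -0, 1.684, -0.103], TCP at [0.231, 0.499, 0.206] pointing down, gripper open.
Joint ranges: [-3.1, 3.1], [-0.76, 2.03], [0.27, 2.55], [-1.08, 4.22], [0.17, 2.65], [-2.57, 2.57]. Speed limits (rad/s): [2.79, 2.79, 3.14, 3.14, 3.14, 3.14].

## Interface

Orientations are given as a 3x3 rotation matrix whose columns are the frame's x, y, z axes.
In Python, from cell import r gives the robot as it stands. The module is installed in compiled form; this text tells all that it offers.
- The arm moves only by the shell command python3 -m pendant 'ROWS' [FORCE]. ROWS is JSON, a list of rows, each a list of 5 numbers: the shift along the tool's x, y, z in cm, then the turn about the tool's z in degrees, then the opening, from -1 (shut) to 1 (fully open). A call has 1 to 8 rows; each row shifts and turns the commanded pose from where the row before left it, along the tool's axes as they then stand; what a row does not reach is not made up. A row lasts 1/8 s, in which the tool goes at most 62.5 mm and 10.7 degrees, less where a joint would pass 70% of its speed; a pose out of reach is approached as far as the arm can. A call is refused whole if a number of a shift passes 6.25 or a number of a turn 10.7, either way. A call with a gripper value outside its range is refused whole. The fingers move at their own pace and stop on an object; FORCE is the grip in N (left out, the last holds). Time passes only in rows, so rows that do not move let the fingers close. It gives the time, the measured TCP pose, the force, the opening and the grip force at its end, in the units of the state.
- r.get_obs(): the state, without advancing time (a new reading comes with each control period).
- r.grab_frame(name): name is "scene" or "top" or "wrist"; returns a dict with "pixels" (480x640x3 uint8, red, green, blue), "z_map" (480x640 float32, m along the optical axis (not along the pixel's ray), 0 where there is no reading), "fovy" (degrees; the focal length in pixels is half the picture's height over the tangent of half this angle, whatever the lens; pixels are square), "cx", "cy" (the principal point, pixels), "k1" (the pictures are not rectified: a ray, as slopes to the right and down, at radius r is drawn at 1 + k1 r^2 times it, then the intrinsics apply), "world_from_camera" (4x4, takes a point from camera to world coordinates); the wrist camera has in their place "mount" (4x4, takes a point from camera to tool coordinates, whose origin is the TCP and whose axes are the flange's). Camera axes: x right, y down, z forward; pixel columns grow to the right and rows downward; lengths in m; the calibration is good to about 2 mm. A picture is of the moment at which its call begins: read the wrist's pose just before it.
- r.job_done(): hands the job in; it is judged then, once.
Trained networks look in the newest picture that a camera, given by its name, has taken for a name from the list of things; names that differ only in an ending like _2 or _b are one class to them, and where a whole thing is asked for, a point or a joint stands for the part that bears it (a point fixed in the world has none). Each returns a list of dicts, best first, with "confidence" (0 to 1); they miss things now and then, are a little off and sometimes report something else, mostly with a low value. They report only what shows in the picture. A call takes as long as a camera call.
- r.trace(camera, thing): "region" (480x640 bool, what is visible of it) and "xy" ([column, row] in pixels, amid what is visible of it).
- r.tip_of(camera, thing): "xy" ([column, row] in pixels: a listed point, or the origin of a listed thing).
The state is a dict: "clock": time; "q": joint angles; "qd": joint speeds; "tau": joint torques, N m; "ee_pos": TCP position; "tcp_rot": TCP orientation; "wrist_force": force on the tool from outside, world axes, zero at the start; "wrist_torque": the same for the moment, N m; "finger_gap": finger opening in m; "finger_force": force on a finger pad.
Only numpy, scipy, OpenCV 4.12 (cv2) and the standard library are available. Lean on these libraries where they do the work, as an engineer would, in place of code of your own. Each camera call takes 0.05 s, during which the arm holds its last target. There are 200 camera calls.

## Working session

There is one attempt and no reset: what is moved stays moved. The work goes in short steps, Python scripts to look and compute and a shell command to move; the robot and the scene stay as the last step left them, time stands still between calls to the robot, and variables do not carry over. Pictures are saved under pics/ and viewed, at most 10 in all, crops included, and the job is handed in when it is done.

```bash
mkdir -p pics
cat > h.py <<'E'
import numpy as np, cv2
from cell import r
def ray(f,xy):
    F=240/np.tan(np.radians(f["fovy"])/2)
    d=np.array([(xy[0]-f["cx"])/F,(xy[1]-f["cy"])/F]);u=d.copy()
    for _ in range(20): u=d/(1+f["k1"]*(u@u))
    return np.array([u[0],u[1],1.])
def pt(f,xy,T=None,z=None):
    T=f["world_from_camera"] if T is None else T
    if z is None:
        c,w=int(round(xy[0])),int(round(xy[1])); p=f["z_map"][max(w-1,0):w+2,max(c-1,0):c+2]; p=p[p>0]; z=np.median(p) if p.size else np.nan
    return (T@np.append(ray(f,xy)*z,1))[:3]
def cloud(f,mask,T=None):
    ys,xs=np.nonzero(mask&(f["z_map"]>0))
    k=np.random.default_rng(0).permutation(len(xs))[:3000]
    return np.array([pt(f,(xs[i],ys[i]),T,f["z_map"][ys[i],xs[i]]) for i in k])
E
python3 - <<'E'
from h import *
np.set_printoptions(precision=4,suppress=True)
o=r.get_obs();print(o["clock"],o["ee_pos"],o["tcp_rot"],o["finger_gap"])
for c in("scene","top"):
    f=r.grab_frame(c);cv2.imwrite(f"pics/{c}0.png",f["pixels"][:,:,::-1])
    print(c,f["world_from_camera"],f["fovy"],f["k1"])
    for t in("hub","valve_tip","bar","wheel_stand","patch_jar","tyre_lever","oil","mug","drill","spanner"):
        for d in r.tip_of(c,t)[:1]: print(t,d["xy"],round(d["confidence"],2),pt(f,d["xy"]))
    for t in ("tyre","wheel_stand"):
      for d in r.trace(c,t)[:1]:
        P=cloud(f,d["region"]);print(t,d["confidence"],d["region"].sum(),P.min(0),P.max(0),P.mean(0))
        np.save(f"{c}_{t}.npy",P)
        if t=="tyre":
            q=P-P.mean(0);print(np.linalg.svd(q,full_matrices=False)[2][2])
E
```

```text
0.0 [0.2304 0.4988 0.2043] [[-0.9078  0.4194 -0.0011]
 [ 0.4194  0.9078 -0.0018]
 [ 0.0002 -0.0021 -1.    ]] 0.09415521948974377
scene [[-0.4921  0.4906 -0.7191  1.3698]
 [ 0.8705  0.2848 -0.4014  0.4856]
 [ 0.0078 -0.8235 -0.5673  0.8128]
 [ 0.      0.      0.      1.    ]] 53.80581414542728 -0.006770540992523102
hub [328.8, 253.2] 0.71 [0.6075 0.1015 0.1795]
valve_tip [356.0, 277.2] 0.35 [0.5654 0.1541 0.1016]
bar [335.8, 249.0] 0.67 [0.5856 0.1079 0.1797]
wheel_stand [328.4, 302.1] 0.96 [0.6947 0.1484 0.1227]
patch_jar [373.9, 361.1] 0.61 [0.7104 0.2698 0.0214]
tyre_lever [399.1, 304.8] 0.54 [0.5034 0.2492 0.0079]
oil [470.0, 316.8] 0.61 [0.4737 0.4146 0.0221]
mug [149.8, 234.0] 0.78 [ 0.6105 -0.4821  0.0336]
drill [488.8, 369.6] 0.62 [0.6507 0.4887 0.0626]
spanner [198.7, 207.6] 0.61 [ 0.3913 -0.491   0.0062]
tyre 0.91 4034 [ 0.4423 -0.0355 -0.0003] [0.7243 0.2102 0.2458] [0.6115 0.0909 0.1628]
[-0.0238 -0.5749 -0.8179]
wheel_stand 0.65 13052 [ 0.2026 -0.1669 -0.0012] [0.7711 0.2099 0.2457] [0.6242 0.0902 0.1013]
top [[-0.0236 -0.9881  0.1517  0.3209]
 [-0.9996  0.0253  0.0087 -0.0095]
 [-0.0125 -0.1514 -0.9884  1.5114]
 [ 0.      0.      0.      1.    ]] 52.698864955326826 -0.012539825672259348
hub [296.0, 223.7] 0.8 [0.5707 0.0692 0.1762]
valve_tip [273.0, 232.9] 0.59 [0.5746 0.1521 0.0079]
bar [286.4, 223.6] 0.8 [0.5693 0.0952 0.1891]
wheel_stand [294.7, 232.7] 0.67 [0.5466 0.0738 0.1683]
patch_jar [240.4, 200.2] 0.64 [0.6713 0.2467 0.056 ]
tyre_lever [249.1, 258.3] 0.56 [0.496  0.2277 0.0078]
oil [193.1, 275.7] 0.73 [0.4402 0.3842 0.0753]
mug [250.4, 255.2] 0.28 [0.5065 0.2246 0.0015]
drill [169.3, 236.0] 0.85 [0.5645 0.4635 0.0593]
spanner [486.3, 289.1] 0.64 [ 0.3823 -0.5052  0.0048]
tyre 0.71 3328 [ 0.4224 -0.0546 -0.0053] [0.771 0.217 0.25 ] [0.5642 0.0653 0.17  ]
[0.0122 0.5992 0.8005]
wheel_stand 0.83 9051 [ 0.3762 -0.0538 -0.0084] [0.7727 0.2169 0.2476] [0.5551 0.0702 0.1104]
```

```bash
ls pics
```

```text
scene0.png
top0.png
```

```bash
python3 - <<'E'
import cv2,numpy as np
a=cv2.imread("pics/scene0.png")[180:400,200:540]; b=cv2.imread("pics/top0.png")[140:320,170:400]
cv2.imwrite("pics/c0.png",np.vstack([cv2.resize(a,(460,298),interpolation=3),cv2.resize(b,(460,300)) if 0 else cv2.resize(b,(460,300))]))
E
cat > fit.py <<'E'
from h import *
from scipy.optimize import least_squares
np.set_printoptions(precision=4,suppress=True)
# fit stand pose (x,y,yaw) to tyre cloud: torus R130 r20
def fr(p):
    c,s=np.cos(p[2]),np.sin(p[2]);Rz=np.array([[c,-s,0],[s,c,0],[0,0,1]])
    return Rz,np.array([p[0],p[1],0.15])
def fit(P):
    def res(p):
        Rz,h=fr(p);L=(P-h-np.array([0,0,p[3]]))@Rz
        a=L@[-.574,0,.819];rad=np.hypot(L@[.819,0,.574],L[:,1])
        return np.hypot(rad-.13,a)-.02
    s=least_squares(res,[.57,.07,-np.pi/2,0],loss="cauchy",f_scale=.003);return s.x,np.median(abs(res(s.x)))
if __name__=="__main__":
    Q=[np.load(f"{c}_tyre.npy") for c in("scene","top")]
    for P in Q+[np.vstack(Q)]:print(*fit(P))
E
python3 fit.py
```

```text
[ 0.5731  0.0834 -1.5812  0.0002] 0.0009944601175838827
[ 0.5715  0.0793 -1.5813 -0.0008] 0.0013631949692734738
[ 0.5729  0.0819 -1.5755 -0.0001] 0.0015489950815685358
```

View pics/c0.png

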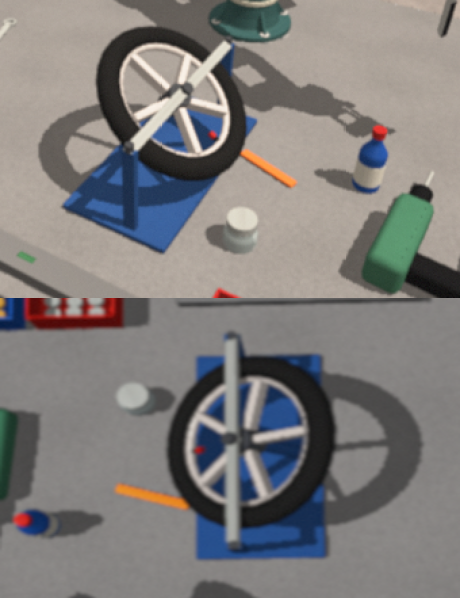

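The picture shows the wheel facing world +y. The red valve is at the bottom: about (212,134) in the upper crop and (199,450) in the lower one, slightly to the −x side. The lever and jar are on the +y side.

```bash
cat > ang.py <<'E'
from h import *
H=np.array([.5725,.0815,.150]);yaw=-1.578
c,s=np.cos(yaw),np.sin(yaw);Rz=np.array([[c,-s,0],[s,c,0],[0,0,1]])
N=Rz@[-.574,0,.819];U=Rz@[.819,0,.574];X=Rz@[0,1,0]
def onplane(f,xy,off=0):
    T=f["world_from_camera"];d=T[:3,:3]@ray(f,xy);o=T[:3,3]
    return o+d*((H+N*off-o)@N)/(d@N)
def angle():
    for c in("scene","top"):
        f=r.grab_frame(c);p=f["pixels"].astype(int)
        m=(p[:,:,0]>110)&(p[:,:,1]<70)&(p[:,:,2]<80)
        n,l,st,ce=cv2.connectedComponentsWithStats(m.astype(np.uint8))
        for i in range(1,n):
            w=onplane(f,ce[i])-H;rr=np.linalg.norm(w)
            if .06<rr<.115: print(c,"valve red",ce[i].round(1),st[i][4],"r",rr.round(4),"ang",round(np.degrees(np.arctan2(w@X,w@U))%360,1))
        # white spokes: sample ring, r 45..90 mm on front of spokes
        a=np.arange(0,360,1.);W=np.zeros(360)
        for rad in(.05,.06,.07,.08,.09):
            for k,t in enumerate(np.radians(a)):
                P=H+N*.012+rad*(np.sin(t)*X+np.cos(t)*U)
                T=f["world_from_camera"];q=T[:3,:3].T@(P-T[:3,3]);u=q[:2]/q[2];u=u*(1+f["k1"]*(u@u));F=240/np.tan(np.radians(f["fovy"])/2)
                x,y=int(round(u[0]*F+f["cx"])),int(round(u[1]*F+f["cy"]))
                v=f["pixels"][y,x].astype(int);W[k]+=(v.min()>150)and v.max()-v.min()<45
        z=(W*np.exp(5j*np.radians(a)))[[i for i in range(360) if i<75 or i>285 or 110<i<250]].sum()
        print(c,"spoke phase (angle mod 72 of a spoke):",round(np.degrees(np.angle(z))/5%72,1),"-> wheel mod72",round((np.degrees(np.angle(z))/5-36)%72,1))
if __name__=="__main__": angle()
E
python3 - <<'E'
from ang import *
np.set_printoptions(precision=3,suppress=True)
print(r.get_obs()["clock"]);angle()
for ph in range(-60,61,10):
    t=np.radians(ph);print(ph,H+.06*(np.sin(t)*X+np.cos(t)*U)-[0,0,.010])
E
```

```text
1.3
scene valve red [356.5 279.3] 19 r 0.0919 ang 183.7
scene spoke phase (angle mod 72 of a spoke): 71.6 -> wheel mod72 35.6
top valve red [268.6 230.8] 13 r 0.0904 ang 184.4
top spoke phase (angle mod 72 of a spoke): 3.7 -> wheel mod72 39.7
-60 [0.52  0.057 0.157]
-50 [0.526 0.05  0.162]
-40 [0.534 0.044 0.166]
-30 [0.542 0.039 0.17 ]
-20 [0.552 0.035 0.172]
-10 [0.562 0.033 0.174]
0 [0.572 0.032 0.174]
10 [0.583 0.033 0.174]
20 [0.593 0.035 0.172]
30 [0.602 0.039 0.17 ]
40 [0.611 0.044 0.166]
50 [0.618 0.05  0.162]
60 [0.624 0.057 0.157]
```

```bash
python3 -m pendant '[[0,0,-3,9,-1],[0,0,-3,9,-1],[0,0,-3,9,-1],[0,0,-2,9,-1],[0,0,-1,9,-1],[0,0,0,9,-1],[0,0,0,9,-1],[0,0,0,2.2,-1]]'; python3 -c "
from ang import *
o=r.get_obs();print(o['tcp_rot'].round(3),o['ee_pos'].round(4),o['clock'])"
```

```text
clock: 2.4
ee_pos: [0.2307, 0.4993, 0.3255]
tcp_rot: [[0.002, 1.0, 0.0], [1.0, -0.002, 0.0], [0.0, 0.0, -1.0]]
wrist_force: [0.1, 0.2, -0.1]
finger_gap: 0.0174
finger_force: 0.0
[[ 0.002  1.     0.   ]
 [ 1.    -0.002  0.   ]
 [ 0.     0.    -1.   ]] [0.2307 0.4993 0.3255] 2.4
```

```bash
python3 -m pendant '[[-4.6,3.1,0,0,-1],[-4.6,3.1,0,0,-1],[-4.6,3.1,0,0,-1],[-4.6,3.1,0,0,-1],[-4.6,3.1,0,0,-1],[-4.6,3.1,0,0,-1],[-4.6,3.1,0,0,-1],[-4.6,3.1,0,0,-1]]'; python3 -m pendant '[[-4.6,3.1,0,0,-1],[-4.6,3.1,0,0,-1],[0,0,0,0,-1],[0,0,0,0,-1]]'
```

```text
clock: 3.4
ee_pos: [0.4795, 0.1297, 0.3257]
tcp_rot: [[0.0, 1.0, 0.001], [1.0, -0.0, 0.0], [0.0, 0.001, -1.0]]
wrist_force: [1.0, 1.0, 0.1]
finger_gap: 0.0004
finger_force: 0.0
clock: 3.9
ee_pos: [0.5405, 0.0396, 0.3254]
tcp_rot: [[0.0, 1.0, -0.001], [1.0, -0.0, 0.001], [0.001, -0.001, -1.0]]
wrist_force: [-0.6, -0.2, -0.4]
finger_gap: 0.0007
finger_force: 0.0
```

```bash
cat > wv.py <<'E'
import sys
from ang import *
def wr():
    o=r.get_obs();f=r.grab_frame("wrist");T=np.eye(4);T[:3,:3]=o["tcp_rot"];T[:3,3]=o["ee_pos"];return f,T@f["mount"]
def proj(f,T,P):
    q=T[:3,:3].T@(P-T[:3,3]);u=q[:2]/q[2];u=u*(1+f["k1"]*(u@u));F=240/np.tan(np.radians(f["fovy"])/2);return u*F+[f["cx"],f["cy"]]
def draw(name,wheel,tgt):
    f,T=wr();im=np.ascontiguousarray(f["pixels"][:,:,::-1])
    for k in range(5):
        t=np.radians(wheel+36+72*k)
        for rad in(.03,.06,.1):
            p=proj(f,T,H+N*.012+rad*(np.sin(t)*X+np.cos(t)*U));cv2.circle(im,tuple(int(v) for v in p),3,(0,255,0),-1)
    p=proj(f,T,np.array(tgt));cv2.circle(im,tuple(int(v) for v in p),5,(255,0,255),-1)
    cv2.imwrite(name,im)
if __name__=="__main__": draw("pics/w1.png",184,[.5405,.0396,.179])
E
python3 wv.py
```

```text
(no output)
```

View pics/w1.png

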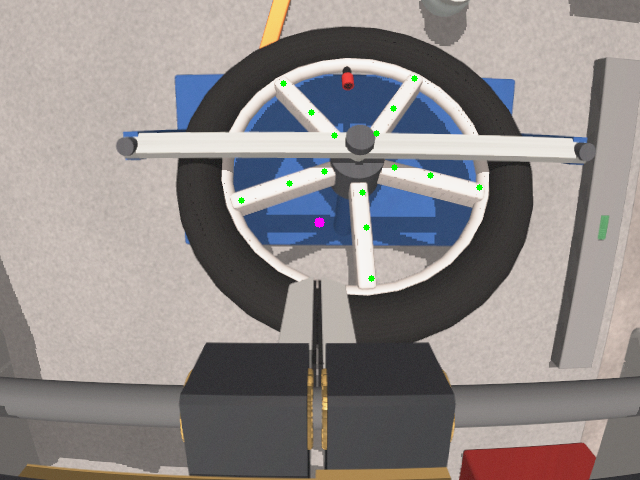

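The wrist view shows the projected spoke marks lying on the real spokes, with the target at (319,222) in the open gap and the valve at (347,78). Next I insert the finger and make stroke 1.

```bash
python3 -m pendant '[[0,0,4,0,-1],[0,0,4,0,-1],[0,0,3,0,-1],[0,0,2,0,-1],[0,0,1.5,0,-1],[0,0,1.1,0,-1],[0,0,0,0,-1]]'
```

```text
clock: 4.82
ee_pos: [0.5403, 0.0397, 0.1691]
tcp_rot: [[-0.001, 1.0, -0.001], [1.0, 0.001, 0.0], [0.0, -0.001, -1.0]]
wrist_force: [-0.6, -0.4, 0.8]
finger_gap: 0.0007
finger_force: 0.0
```

Run:
```python
from ang import *
np.set_printoptions(precision=2,suppress=True)
L=list(range(-32,69,8));P=[H+.06*(np.sin(np.radians(p))*X+np.cos(np.radians(p))*U) for p in L]
for p,a,b in zip(L,P,P[1:]):
    d=(b-a)*100;print(p,"->",p+8,np.array([d[1],d[0],-d[2]]))
```

```text
-32 -> -24 [-0.33  0.74 -0.23]
-24 -> -16 [-0.24  0.78 -0.16]
-16 -> -8 [-0.15  0.82 -0.1 ]
-8 -> 0 [-0.05  0.83 -0.03]
0 -> 8 [0.04 0.84 0.03]
8 -> 16 [0.14 0.82 0.1 ]
16 -> 24 [0.23 0.79 0.16]
24 -> 32 [0.32 0.74 0.23]
32 -> 40 [0.4  0.68 0.28]
40 -> 48 [0.47 0.61 0.33]
48 -> 56 [0.54 0.52 0.38]
56 -> 64 [0.59 0.42 0.42]
```

```bash
python3 -m pendant '[[-0.33,0.74,-0.23,0,-1],[-0.12,0.39,-0.08,0,-1],[-0.12,0.39,-0.08,0,-1],[-0.08,0.41,-0.05,0,-1],[-0.07,0.41,-0.05,0,-1],[-0.03,0.41,-0.02,0,-1],[-0.02,0.42,-0.01,0,-1],[0,0,0,0,-1]]'
```

```text
clock: 5.82
ee_pos: [0.571, 0.0321, 0.1738]
tcp_rot: [[-0.001, 1.0, -0.005], [1.0, 0.001, 0.001], [0.001, -0.005, -1.0]]
wrist_force: [-4.3, 1.8, -0.9]
finger_gap: 0.0004
finger_force: 2.0
```

```bash
python3 -m pendant '[[0.04,0.84,0.03,0,-1],[0.14,0.82,0.1,0,-1],[0.23,0.79,0.16,0,-1],[0.32,0.74,0.23,0,-1],[0.4,0.68,0.28,0,-1],[0.47,0.61,0.33,0,-1],[0.54,0.52,0.38,0,-1],[0.45,0.32,0.32,0,-1]]'
```

```text
clock: 6.82
ee_pos: [0.6249, 0.0556, 0.1564]
tcp_rot: [[0.001, 1.0, -0.002], [1.0, -0.001, -0.004], [-0.004, -0.002, -1.0]]
wrist_force: [-5.3, -3.0, 2.9]
finger_gap: 0.0003
finger_force: 2.7
```

```bash
python3 -m pendant '[[-0.3,-0.3,-0.2,0,-1],[0,0,-3,0,-1],[0,0,-5,0,-1],[0,0,-5,0,-1],[0,-4,-2.5,0,-1],[-1.5,-4,0,0,-1],[0,0,0,0,-1],[0,0,0,0,-1]]'
cat > wa.py <<'E'
from wv import *
from scipy.optimize import minimize_scalar
f,T=wr();p=f["pixels"].astype(int)
m=(p[:,:,0]>110)&(p[:,:,1]<70)&(p[:,:,2]<80)
n,l,st,ce=cv2.connectedComponentsWithStats(m.astype(np.uint8))
for i in range(1,n):
    d=T[:3,:3]@ray(f,ce[i]);o=T[:3,3];w=o+d*((H-o)@N)/(d@N)-H;rr=np.linalg.norm(w)
    if .06<rr<.115 and st[i][4]>15: print("valve",ce[i].round(1),st[i][4],rr.round(4),round(np.degrees(np.arctan2(w@X,w@U))%360,1))
wh=((p.min(2)>140)&(p.max(2)-p.min(2)<40)).astype(np.float32);wh=cv2.GaussianBlur(wh,(0,0),2)
def sc(w):
    s=0
    for k in range(5):
        a=(w+36+72*k+180)%360-180
        if 75<abs(a)<105: continue
        t=np.radians(a);e=np.cos(t)*X-np.sin(t)*U
        for rad in np.arange(.04,.1,.005):
            for off,g in((0,1),(.011,-1),(-.011,-1)):
                x,y=proj(f,T,H+N*.012+rad*(np.sin(t)*X+np.cos(t)*U)+off*e)
                if 0<=x<639 and 0<=y<479: s+=g*wh[int(round(y)),int(round(x))]
    return s
ws=np.arange(0,72,.5);S=np.array([sc(w) for w in ws]);b=ws[S.argmax()];k=S>S.max()*.9
print("wheel mod72",b,"score",S.max(),"clock",r.get_obs()["clock"])
E
python3 wa.py
```

```text
clock: 7.82
ee_pos: [0.5433, 0.0394, 0.3139]
tcp_rot: [[0.0, 1.0, 0.002], [1.0, -0.0, 0.0], [0.0, 0.002, -1.0]]
wrist_force: [0.2, -0.8, -0.4]
finger_gap: 0.0003
finger_force: 0.0
wheel mod72 44.0 score 15.9947815 clock 7.875
```

```bash
python3 -m pendant '[[0,0,4,0,-1],[0,0,4,0,-1],[0,0,3,0,-1],[0,0,2,0,-1],[0,0,1,0,-1],[0,0,0.4,0,-1],[-0.24,0.6,-0.16,0,-1],[0,0,0,0,-1]]'
```

```text
clock: 8.88
ee_pos: [0.5498, 0.0369, 0.1722]
tcp_rot: [[0.0, 1.0, 0.002], [1.0, -0.0, -0.0], [-0.0, 0.002, -1.0]]
wrist_force: [0.7, 0.5, 0.3]
finger_gap: 0.0002
finger_force: 0.0
```

```bash
python3 -m pendant '[[-0.22,0.64,-0.14,0,-1],[-0.1,0.6,-0.08,0,-1],[-0.05,0.6,-0.04,0,-1],[-0.02,0.6,0,0,-1],[0.03,0.5,0.02,0,-1],[0.08,0.5,0.06,0,-1],[0.1,0.5,0.08,0,-1],[0,0,0,0,-1]]'
```

```text
clock: 9.88
ee_pos: [0.5868, 0.0354, 0.171]
tcp_rot: [[-0.0, 1.0, -0.004], [1.0, 0.0, 0.0], [0.0, -0.004, -1.0]]
wrist_force: [-4.1, -0.9, -0.3]
finger_gap: 0.0005
finger_force: 1.6
```

```bash
python3 -m pendant '[[0.13,0.9,0.1,0,-1],[0.32,0.74,0.23,0,-1],[0.4,0.68,0.28,0,-1],[0.47,0.61,0.33,0,-1],[0.54,0.52,0.38,0,-1],[0.59,0.42,0.42,0,-1],[0.5,0.28,0.36,0,-1],[0,0,0,0,-1]]'
```

```text
clock: 10.88
ee_pos: [0.63, 0.064, 0.151]
tcp_rot: [[0.0, 1.0, 0.001], [1.0, -0.0, -0.001], [-0.001, 0.001, -1.0]]
wrist_force: [-1.5, -2.8, -0.2]
finger_gap: 0.0005
finger_force: 0.9
```

```bash
python3 -m pendant '[[-0.3,-0.3,-0.2,0,-1],[0,0,-4,0,-1],[0,0,-5,0,-1],[0,0,-5,0,-1],[0,-4,-2,0,-1],[0,-4,0,0,-1],[0,-3,0,0,-1],[0,0,0,0,-1]]'; python3 wa.py
```

```text
clock: 11.88
ee_pos: [0.5157, 0.0621, 0.315]
tcp_rot: [[-0.001, 1.0, 0.005], [1.0, 0.001, 0.001], [0.001, 0.005, -1.0]]
wrist_force: [0.9, -0.1, -0.7]
finger_gap: 0.0004
finger_force: 0.0
valve [348.9 290.5] 31 0.0874 337.9
valve [356.  296.2] 64 0.0898 342.2
wheel mod72 53.0 score 24.107323 clock 11.925
```

```bash
python3 -m pendant '[[1,-1,4,0,-1],[0,0,4,0,-1],[0,0,3,0,-1],[0,0,2.5,0,-1],[0,0,1.5,0,-1],[0,0,1,0,-1],[0,0,0.8,0,-1],[0,0,0,0,-1]]'
```

```text
clock: 12.92
ee_pos: [0.5066, 0.074, 0.1441]
tcp_rot: [[-0.001, 1.0, -0.002], [1.0, 0.001, 0.005], [0.005, -0.002, -1.0]]
wrist_force: [-1.2, 5.4, -1.7]
finger_gap: 0.0007
finger_force: 2.5
```

```bash
python3 -m pendant '[[-0.57,0.16,-0.4,0,-1],[-0.55,0.24,-0.38,0,-1],[-0.35,0.19,-0.25,0,-1],[-0.34,0.22,-0.24,0,-1],[0,0,0,0,-1]]'; python3 wa.py; python3 ang.py
```

```text
clock: 13.55
ee_pos: [0.5152, 0.0547, 0.1573]
tcp_rot: [[-0.001, 1.0, -0.001], [1.0, 0.001, 0.002], [0.002, -0.001, -1.0]]
wrist_force: [-0.6, 4.6, -0.2]
finger_gap: 0.0006
finger_force: 1.6
valve [463.2 444.1] 600 0.0903 0.7
wheel mod72 1.0 score 12.729635 clock 13.6
scene valve red [300.8 226.4] 11 r 0.0893 ang 0.8
scene spoke phase (angle mod 72 of a spoke): 25.4 -> wheel mod72 61.4
top spoke phase (angle mod 72 of a spoke): 17.7 -> wheel mod72 53.7
```

```bash
python3 -m pendant '[[0.4,-0.2,0.2,0,-1],[0.2,0,0,0,-1],[0,0,-4,0,-1],[0,0,-5,0,-1],[0,0,-5,0,-1],[0,0,-3,0,-1],[3,3,0,0,-1],[0,0,0,0,-1]]'
python3 - <<'E'
from wv import *
exec(open("wa.py").read().split("\n",2)[2])
draw("pics/w2.png",0,H)
E
python3 ang.py
```

```text
clock: 14.7
ee_pos: [0.5438, 0.0904, 0.325]
tcp_rot: [[-0.001, 1.0, -0.0], [1.0, 0.001, -0.001], [-0.001, -0.0, -1.0]]
wrist_force: [-0.3, -0.2, 0.4]
finger_gap: 0.0002
finger_force: 0.0
valve [358.7 328.9] 56 0.0895 2.4
wheel mod72 1.5 score 11.924589 clock 14.75
scene valve red [300.6 226. ] 11 r 0.0902 ang 0.5
scene spoke phase (angle mod 72 of a spoke): 26.6 -> wheel mod72 62.6
top valve red [317.9 221.2] 12 r 0.0906 ang 359.6
top spoke phase (angle mod 72 of a spoke): 34.6 -> wheel mod72 70.6
```

View pics/w2.png

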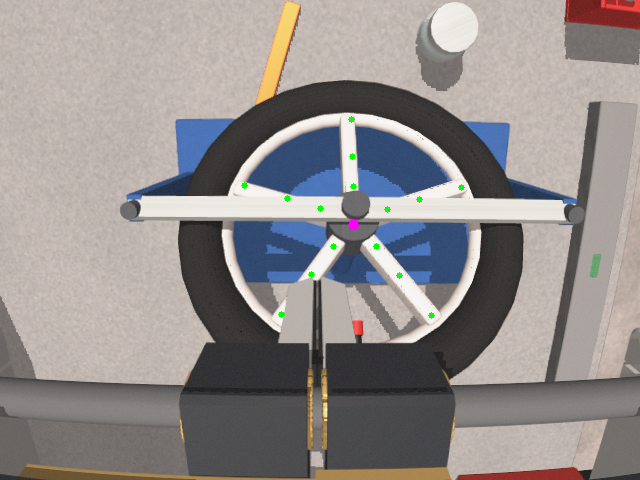

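The wrist view shows the five spokes on their 12 o'clock marks. The valve, at (358,328), is at the top of the wheel within about 1°, and the tool is well clear above it.

```bash
python3 -c "
from cell import r
print(r.job_done())"
```

```text
the job is handed in; nothing more can be done
None
```

I turned the wheel in three fingertip strokes on the spokes, withdrawing the finger between strokes. The valve is at twelve o'clock to within about 1–2° (camera readings −0.4° to +2.4°; the highest was with the cap partly hidden), the arm is clear, and the job was handed in at about 15 s.

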